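# Snap the last two clips of a food box shut

## Robot

A 6-joint arm with a two-finger parallel gripper is mounted at the origin on the work surface. World frame = base frame: x ahead of the robot, y to its left, z up, the work surface at z = 0. Lengths are in mm, angles in degrees, forces in N, time in s.
With the tool pointing down it reaches from about 350 to 850 mm from the base axis. Payload 8.1 kg.
Tool frame: the origin (TCP) lies at the very end of the fingers, on their centre line; the grasp point (between the pads) lies 19 mm behind it; z points along the fingers, y is the line along which they close (so a half turn about z gives the same grasp; the last joint's range is limited). The gripper opens to 85 mm and grips with 20 to 120 N. Pads are 22 mm wide; open, the fingers measure 114 mm over their backs; the gripper's body (76 mm by 85 mm) begins 54 mm behind the grasp point. The pads swing forward as they close: fully open they stand 13 mm farther back than shut.
Start: joints at [64.664, 7.471, 85.268, -0, 87.261, -4.893], TCP at [209.545, 562.224, 231.292] pointing down, gripper open.
Joint ranges: [-169.43, 169.43], [-51.17, 129.36], [1.28, 143.12], [-76.62, 256.62], [0, 156.53], [-152.29, 152.29]. Speed limits (degrees/s): [136.94, 136.94, 159.86, 180, 180, 180].

## Interface

Orientations are given as [roll, pitch, yaw] about the fixed x, y, z axes, in that order (R = Rz(yaw) Ry(pitch) Rx(roll)).
In Python, from bench import * gives the robot as it stands.
- The arm moves only by the tool play_rows, never from a script. Its argument "increments" is a list of rows, each a list of 3 entries, a list of its own where there are three numbers: the gripper's target within -1 to 1 (fully open at 1, half-way at 0, shut at -1), then the shift along the tool's x, y, z in mm, then the turn about the tool's z in rad. A call has 1 to 12 rows; each row shifts and turns the commanded pose from where the row before left it, along the tool's axes as they then stand; what a row does not reach is not made up. A row lasts 1/12 s, in which the tool goes at most 41.7 mm and 7.16 degrees, less where a joint would pass 70% of its speed; a pose out of reach is approached as far as the arm can. A call is refused whole if a number of a shift passes 41.7 or a number of a turn 0.125, either way. A call with a gripper value outside its range is refused whole. The fingers move at their own pace and stop on an object; "force" is the grip in N (left out, the last holds). Time passes only in rows, so rows that do not move let the fingers close. It gives the time, the measured TCP pose, the force, the opening and the grip force at its end, in the units of the state.
- sense(): the state, without advancing time (a new reading comes with each control period).
- snapshot(name): name is "scene" or "side" or "wrist"; returns a dict with "color" (480x640x3 uint8, red, green, blue), "intrinsics" (3x3 intrinsics, pixels), "world_from_camera" (4x4, takes a point from camera to world coordinates). Camera axes: x right, y down, z forward; pixel columns grow to the right and rows downward; lengths in mm; the calibration is good to about 2 mm. A picture is of the moment at which its call begins. There is no depth.
- hand_in(): hands the job in; it is judged then, once.
Trained networks look in a picture, given as the dict that the camera call returned (one of the last four; its "shot" number tells which), for a name from the list of things; names that differ only in an ending like _2 or _b are one class to them, and where a whole thing is asked for, a point or a joint stands for the part that bears it (a point fixed in the world has none). Each returns a list of dicts, best first, with "p" (0 to 1); they miss things now and then, are a little off and sometimes report something else, mostly with a low value. They report only what shows in the picture. A call takes as long as a camera call.
- find_in(query, picture): "xyz" ([x, y, z] in mm, in the coordinates of the camera as it stood for that picture, good to about 4 mm: the middle of the surface that is visible of it).
- regions_of(query, picture): "mask" (480x640 bool, what is visible of it).
- pinpoint(query, picture): "xyz" ([x, y, z] in mm, in the coordinates of the camera as it stood for that picture, good to about 4 mm: a listed point, or the origin of a listed thing).
The state is a dict: "time": time; "joint_pos": joint angles; "qd": joint speeds; "joint_efforts": joint torques, N m; "tool_pos": TCP position; "tcp_rot": TCP orientation; "ft_force": force on the tool from outside, world axes, zero at the start; "wrist_torque": the same for the moment, N m; "finger_gap": finger opening in mm; "grip_force": force on a finger pad.
Only numpy, scipy, OpenCV 4.12 (cv2) and the standard library are available. Lean on these libraries where they do the work, as an engineer would, in place of code of your own. Each camera call takes 0.05 s, during which the arm holds its last target. There are 200 camera calls.

## Task

Two clips of the clip-lock food box, the ones at its two short ends, still stand open. Fold each of them down over the rim and push its lower edge inward until it snaps home under the glass lip, so that all four clips are shut. Only push the clips: do not lift or tilt the box or shove it away along the counter, and leave everything else on the counter where it stands.

Things in the scene. Friction and masses are not known exactly. Their poses are not given: they have to be found in the camera images.
- food_box: glass box, white lid, four blue clips; 2 kg, loose on the counter (slides at some 8 N). Lid 210 x 150 mm, top 74 mm up; glass body 190 x 130 mm; the rim's lip runs straight below the hinge lines, 50 mm up. Origin: centre of the underside; x along the length (clip_a at the +x end, clip_b at -x), y across (clip_c at +y, clip_d at -y), z up
- clip_a (a joint): blue clip 80 mm wide, hinged on the lid's edge at the box's +x end. 0 = home, hanging down with its catch snapped under the lip; grows outward and up; 1.57 = level. Starts open, 1.0 to 2.1; stays where left. Pressed in, it meets the lip at 0.3; 2 to 4 N near its free edge then snaps it to 0, a dead stop. It does not latch short of that.
- clip_b (a joint): blue clip 80 mm wide, hinged on the lid's edge at the box's -x end. 0 = home, hanging down with its catch snapped under the lip; grows outward and up; 1.57 = level. Starts open, 1.0 to 2.1; stays where left. Pressed in, it meets the lip at 0.3; 2 to 4 N near its free edge then snaps it to 0, a dead stop. It does not latch short of that.
- clip_c (a joint): blue clip 110 mm wide, hinged on the lid's edge at the box's +y long side. 0 = home, hanging down with its catch snapped under the lip; grows outward and up; 1.57 = level. It starts shut at 0 and is to stay shut.
- clip_d (a joint): blue clip 110 mm wide, hinged on the lid's edge at the box's -y long side. 0 = home, hanging down with its catch snapped under the lip; grows outward and up; 1.57 = level. It starts shut at 0 and is to stay shut.
- clip_a_hinge (a point): middle of the hinge line of clip_a, on the lid's edge at the box's +x end, 105 mm from the box's centre line and 66 mm above the counter; its z axis points up and x straight out from the box when the clip is shut (they turn with the clip)
- clip_b_hinge (a point): middle of the hinge line of clip_b, on the lid's edge at the box's -x end, 105 mm from the box's centre line and 66 mm above the counter; its z axis points up and x straight out from the box when the clip is shut (they turn with the clip)
- clip_a_edge (a point): middle of the free edge of clip_a, on its outer face: 28 mm from the hinge line. When shut it is 38 mm above the counter and 5 mm farther out than the hinge line. The tab is 3 mm thick
- clip_b_edge (a point): middle of the free edge of clip_b, on its outer face: 28 mm from the hinge line. When shut it is 38 mm above the counter and 5 mm farther out than the hinge line. The tab is 3 mm thick
- mug: blue mug, 80 mm across, 92 mm high, near one long side of the box; bystander. Origin: centre of its underside
- spoon: steel spoon 200 mm long lying flat near the other long side; bystander. Origin: near its middle, underside
- salt: white salt shaker, 46 mm across, 83 mm high, off one corner of the box; bystander. Origin: centre of its underside
- jar: amber jam jar with red cap, 72 mm across, 105 mm high; bystander. Origin: centre of its underside
- bowl: white bowl, 140 mm across, 55 mm high; bystander. Origin: centre of its underside
- soap: red dish-soap bottle, 60 mm across, 150 mm high; bystander. Origin: centre of its underside
- sponge: yellow and green sponge, 110 x 70 x 32 mm; bystander. Origin: centre of its underside
- pepper: dark wooden pepper mill, 52 mm across, 150 mm high, off another corner of the box; bystander. Origin: centre of its underside

How it is judged (in metres and radians):
At the end, for the whole second after the job is handed in: All four clips are shut (each within 0.08 rad of home, catch under the lip), the box stands still and level on the counter within 60 mm of where it started, and every bystander is within 30 mm of where it was (value of joint each of clip_a, clip_b, clip_c, clip_d below 0.08 rad and linear speed of food_box below 0.02 m/s and height (world z) of food_box below 0.008 m and angle between food_box's own z axis and vertical below 0.05 rad and distance of food_box from where it was at the start of the episode below 0.06 m and distance of each of mug, spoon, salt, jar, bowl, soap, sponge, pepper from where it was at the start of the episode below 0.03 m); the robot touches nothing.
It fails at once if the box is lifted off the counter or tipped (height (world z) of food_box above 0.012 m or angle between food_box's own z axis and vertical above 0.15 rad).
It fails at once if the box is shoved more than 60 mm along the counter (distance of food_box from where it was at the start of the episode above 0.06 m).
It fails at once if another thing on the counter is knocked over, lifted or moved more than 30 mm (distance of any of mug, spoon, salt, jar, bowl, soap, sponge, pepper from where it was at the start of the episode above 0.03 m or angle between any of mug, spoon, salt, jar, bowl, soap, sponge, pepper's own z axis and vertical above 0.35 rad).
It also fails if it takes over 40 s, if anything falls off the work surface, if the arm or the gripper's body presses on something with over 40 N, if the wrist force passes 120 N, or if a joint passes its speed limit or range.

## Working session

There is one attempt and no reset: what is moved stays moved. The work goes in short steps, Python scripts to look and compute and a tool call to move; the robot and the scene stay as the last step left them, time stands still between calls to the robot, and variables do not carry over. Pictures are saved under pics/ and viewed, at most 10 in all, crops included, and the job is handed in when it is done.

Besides the shell and the picture viewer there is one more tool, called after "Call:" in YAML: its name, and indented under it one key for each argument. play_rows: Moves the arm, as the interface text tells. Its arguments: {"type":"object","properties":{"increments":{"type":"array","items":{"type":"array"}},"force":{"type":"number"}},"required":["increments"]}

```bash
mkdir -p pics; cat > h.py <<'E'
from bench import *
import numpy as np, cv2
def W(p,xyz):
    return (p["world_from_camera"]@np.r_[np.array(xyz,float),1])[:3]
def save(p,n): cv2.imwrite("pics/"+n,p["color"][:,:,::-1])
E
python3 - <<'E'
from h import *
for c in ["scene","side"]:
    p=snapshot(c); save(p,c+"0.png")
    for q in ["food_box","clip_a_hinge","clip_b_hinge","clip_a_edge","clip_b_edge","mug","spoon","salt","jar","bowl","soap","sponge","pepper"]:
        print(c,q,[(W(p,d["xyz"]).round(0).tolist(),round(d["p"],2)) for d in pinpoint(q,p)[:3]])
s=sense();print(s["time"],s["tool_pos"],s["tcp_rot"],s["ft_force"])
E
```

```text
scene food_box [([549.0, 95.0, -3.0], 0.66)]
scene clip_a_hinge [([626.0, 20.0, 63.0], 0.64), ([456.0, 186.0, 74.0], 0.43)]
scene clip_b_hinge [([477.0, 169.0, 72.0], 0.59)]
scene clip_a_edge [([646.0, 3.0, 70.0], 0.48)]
scene clip_b_edge [([455.0, 187.0, 78.0], 0.75)]
scene mug [([663.0, 227.0, 2.0], 0.73)]
scene spoon [([425.0, 7.0, 1.0], 0.53)]
scene salt [([757.0, 97.0, 2.0], 0.69)]
scene jar [([635.0, -419.0, -3.0], 0.95), ([663.0, 228.0, 1.0], 0.18)]
scene bowl [([451.0, 437.0, -1.0], 0.58)]
scene soap [([629.0, 431.0, 1.0], 0.62)]
scene sponge [([453.0, -425.0, -5.0], 0.57)]
scene pepper [([567.0, -116.0, 1.0], 0.6)]
side food_box [([553.0, 93.0, 3.0], 0.82)]
side clip_a_hinge [([625.0, 25.0, 65.0], 0.71)]
side clip_b_hinge [([474.0, 171.0, 68.0], 0.6)]
side clip_a_edge [([646.0, 0.0, 73.0], 0.74), ([547.0, 92.0, 3.0], 0.5)]
side clip_b_edge [([563.0, -117.0, -2.0], 0.65), ([455.0, 185.0, 80.0], 0.55)]
side mug [([664.0, 224.0, 2.0], 0.87)]
side spoon [([424.0, 4.0, 1.0], 0.81)]
side salt [([758.0, 102.0, 1.0], 0.89)]
side jar [([635.0, -422.0, -1.0], 0.56)]
side bowl [([456.0, 439.0, -3.0], 0.57)]
side soap [([633.0, 433.0, -3.0], 0.78), ([562.0, -116.0, -5.0], 0.24)]
side sponge [([458.0, -421.0, 2.0], 0.65), ([632.0, 433.0, -5.0], 0.57)]
side pepper [([564.0, -115.0, -5.0], 0.68)]
1.4 [209.54031963 562.22145983 231.29218758] [-1.79998157e+02 -3.40205696e-04  1.59558706e+02] [ 0.15574118 -0.29803686  0.15653443]
```

View pics/scene0.png

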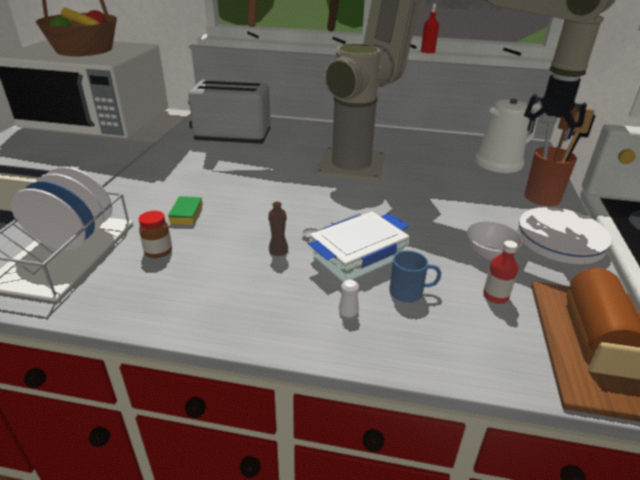

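View pics/side0.png

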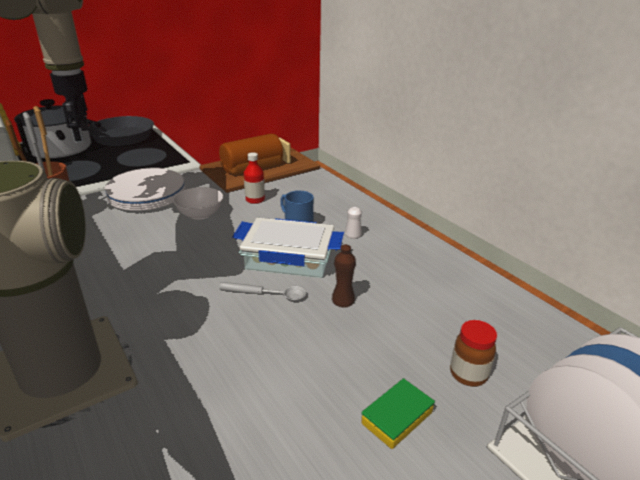

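The scene picture shows both end clips standing open, just above level: clip_b at about (385,220) and clip_a at about (315,240). The surroundings are clear. The side picture agrees. I'll shut the gripper, align tool x with the box length and approach clip_b from above.

Call:
play_rows:
  increments:
    - [-1,[0,0,0],0.1045]
    - [-1,[0,0,0],0.1045]
    - [-1,[0,0,0],0.1045]
    - [-1,[0,0,0],0.1045]
    - [-1,[-36,-8,0],0]
    - [-1,[-36,-8,0],0]
    - [-1,[-36,-8,0],0]
    - [-1,[-36,-8,0],0]
    - [-1,[-36,-8,0],0]
    - [-1,[-36,-8,0],0]
    - [-1,[-36,-8,0],0]
    - [-1,[-36,-8,0],0]

```text
time: 2.4
tool_pos: [371.2, 313.5, 231.5]
tcp_rot: [180.0, 0.0, 135.6]
ft_force: [-0.2, 0.4, 0.3]
finger_gap: 0.0
grip_force: 0.0
```

Call:
play_rows:
  increments:
    - [-1,[-36,-8,0],0]
    - [-1,[-36,-8,0],0]
    - [-1,[-36,-8,0],0]
    - [-1,[-30,-6,0],0]
    - [-1,[-10,0,20],0]
    - [-1,[0,0,30],0]
    - [-1,[0,0,30],0]
    - [-1,[0,0,15],0]
    - [-1,[0,0,0],0]
    - [-1,[0,0,0],0]

```text
time: 3.23
tool_pos: [454.7, 189.8, 135.8]
tcp_rot: [-179.9, -0.1, 135.6]
ft_force: [-0.0, -0.3, 0.4]
finger_gap: 0.0
grip_force: 0.0
```

```bash
cat > m.py <<'E'
from h import *
import sys
n=sys.argv[1]
for c in ["scene","side"]:
    p=snapshot(c); im=p["color"]
    if c=="side": save({"color":cv2.resize(im[180:300,190:390],(800,480))},n+".png")
    for q in ["clip_a_hinge","clip_b_hinge","clip_a_edge","clip_b_edge","food_box"]:
        print(c,q,[(W(p,d["xyz"]).round(0).tolist(),round(d["p"],2)) for d in pinpoint(q,p)[:2]])
s=sense();print(s["time"],np.round(s["tool_pos"],1),np.round(s["tcp_rot"],1),np.round(s["ft_force"],1),s["finger_gap"])
E
python3 m.py b1
```

```text
scene clip_a_hinge [([625.0, 21.0, 63.0], 0.83)]
scene clip_b_hinge [([471.0, 169.0, 70.0], 0.66)]
scene clip_a_edge []
scene clip_b_edge [([458.0, 185.0, 74.0], 0.65)]
scene food_box [([545.0, 97.0, 1.0], 0.9)]
side clip_a_hinge [([628.0, 24.0, 66.0], 0.79)]
side clip_b_hinge [([477.0, 172.0, 66.0], 0.61)]
side clip_a_edge [([648.0, 1.0, 76.0], 0.56)]
side clip_b_edge [([457.0, 185.0, 76.0], 0.65), ([456.0, 439.0, -5.0], 0.58)]
side food_box [([547.0, 95.0, 2.0], 0.62)]
3.8333 [455.4 190.1 136.5] [180.    0.  135.6] [ 0.3 -0.1  0.3] 0.16374513804008525
```

View pics/b1.png

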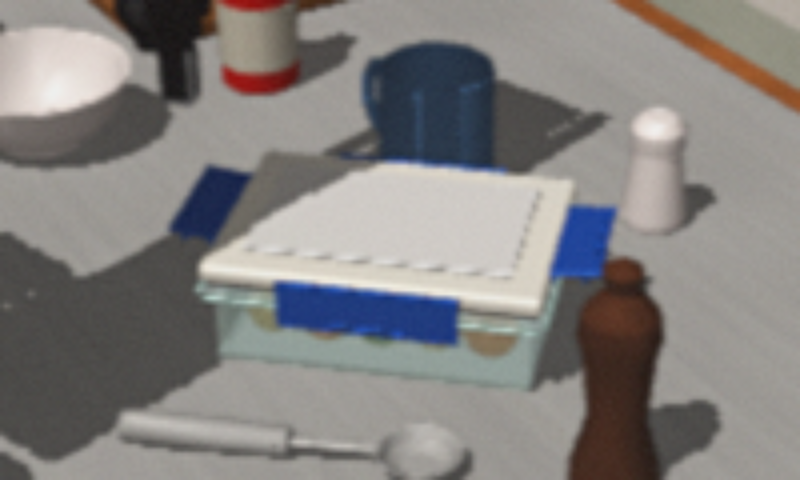

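The crop shows the fingertips poised at the upper left, above clip_b at crop (210,200), and the rest untouched. Next I descend onto the outer part of the tab.

Call:
play_rows:
  increments:
    - [-1,[-2,0,15],0]
    - [-1,[0,0,15],0]
    - [-1,[0,0,15],0]
    - [-1,[0,0,8],0]
    - [-1,[0,0,6],0]
    - [-1,[0,0,6],0]
    - [-1,[0,0,6],0]
    - [-1,[0,0,6],0]
    - [-1,[0,0,6],0]
    - [-1,[0,0,0],0]

```text
time: 4.67
tool_pos: [456.2, 188.5, 52.2]
tcp_rot: [-179.9, -0.0, 135.6]
ft_force: [-0.9, -0.1, -0.4]
finger_gap: -0.0
grip_force: 0.0
```

Call:
play_rows:
  increments:
    - [-1,[0,0,6],0]
    - [-1,[0,0,6],0]
    - [-1,[0,0,4],0]
    - [-1,[0,0,0],0]
    - [-1,[-3,0,0],0]
    - [-1,[-3,0,0],0]
    - [-1,[-2,0,0],0]
    - [-1,[0,0,0],0]

```text
time: 5.33
tool_pos: [463.3, 182.7, 37.7]
tcp_rot: [180.0, 0.0, 135.6]
ft_force: [0.2, 0.2, -0.2]
finger_gap: 0.2
grip_force: 0.0
```

```bash
python3 m.py b2
```

```text
scene clip_a_hinge [([626.0, 21.0, 66.0], 0.61)]
scene clip_b_hinge [([473.0, 174.0, 68.0], 0.41)]
scene clip_a_edge [([648.0, 4.0, 67.0], 0.72), ([474.0, 170.0, 39.0], 0.54)]
scene clip_b_edge [([473.0, 170.0, 40.0], 0.54)]
scene food_box [([547.0, 98.0, -0.0], 0.69), ([471.0, 169.0, 41.0], 0.36)]
side clip_a_hinge [([625.0, 25.0, 63.0], 0.58), ([469.0, 170.0, 41.0], 0.46)]
side clip_b_hinge [([474.0, 170.0, 70.0], 0.44), ([563.0, -115.0, -1.0], 0.28)]
side clip_a_edge [([648.0, 0.0, 74.0], 0.49)]
side clip_b_edge [([470.0, 169.0, 41.0], 0.63)]
side food_box [([550.0, 93.0, 3.0], 0.89)]
5.9333 [462.5 183.1  37.3] [180.    0.  135.6] [-0.3  0.1 -0.3] 0.0984301404105791
```

View pics/b2.png

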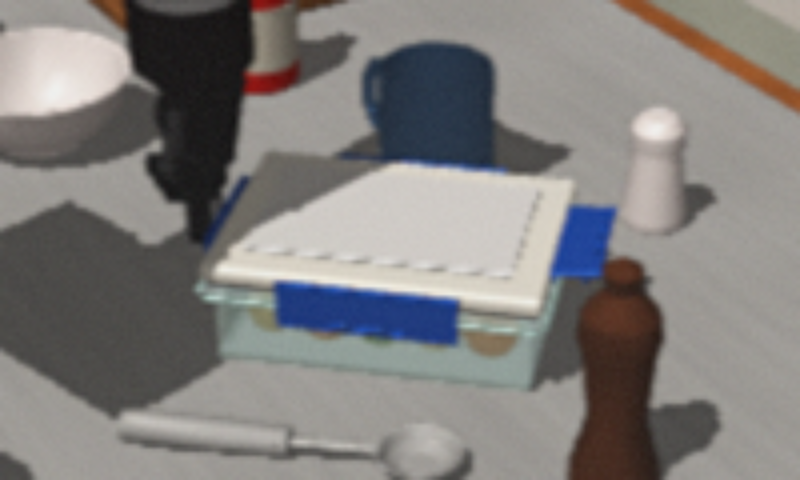

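The crop shows the finger against clip_b at (215,215), which is folded down. I press inward slowly and watch the force.

Call:
play_rows:
  increments:
    - [-1,[-1.5,0,0],0]
    - [-1,[-1.5,0,0],0]
    - [-1,[0,0,0],0]

```text
time: 6.18
tool_pos: [464.1, 181.4, 37.3]
tcp_rot: [-180.0, -0.1, 135.6]
ft_force: [-3.6, 3.3, 2.3]
finger_gap: 0.1
grip_force: 2.5
```

Call:
play_rows:
  increments:
    - [-1,[-1.5,0,0],0]
    - [-1,[-1.5,0,0],0]
    - [-1,[0,0,0],0]

```text
time: 6.43
tool_pos: [465.1, 180.6, 37.2]
tcp_rot: [-180.0, -0.3, 135.6]
ft_force: [-10.4, 9.4, 6.1]
finger_gap: -0.0
grip_force: 7.1
```

Call:
play_rows:
  increments:
    - [-1,[-1.5,0,0],0]
    - [-1,[-1.5,0,0],0]
    - [-1,[0,0,0],0]

```text
time: 6.68
tool_pos: [467.2, 178.6, 37.2]
tcp_rot: [-180.0, -0.3, 135.6]
ft_force: [-9.0, 10.6, 6.2]
finger_gap: -0.5
grip_force: 7.2
```

The force reached 14 N, which is the stop with the box beginning to slide. I back off, rise and look.

Call:
play_rows:
  increments:
    - [-1,[6,0,0],0]
    - [-1,[12,0,0],0]
    - [-1,[20,0,0],0]
    - [-1,[20,0,0],0]
    - [-1,[20,0,0],0]
    - [-1,[0,0,-30],0]
    - [-1,[0,0,-40],0]
    - [-1,[0,0,0],0]

```text
time: 7.35
tool_pos: [416.5, 233.6, 114.6]
tcp_rot: [179.5, 0.2, 135.7]
ft_force: [1.4, -0.4, 1.9]
finger_gap: 0.2
grip_force: 0.0
```

```bash
python3 m.py b3
```

```text
scene clip_a_hinge [([629.0, 16.0, 64.0], 0.82), ([756.0, 99.0, 1.0], 0.33)]
scene clip_b_hinge [([479.0, 167.0, 69.0], 0.57)]
scene clip_a_edge [([648.0, -0.0, 68.0], 0.58)]
scene clip_b_edge [([477.0, 167.0, 37.0], 0.45)]
scene food_box [([551.0, 95.0, -0.0], 0.96)]
side clip_a_hinge [([474.0, 168.0, 39.0], 0.61), ([631.0, 23.0, 66.0], 0.54)]
side clip_b_hinge [([477.0, 169.0, 67.0], 0.53)]
side clip_a_edge [([647.0, -3.0, 76.0], 0.51)]
side clip_b_edge [([474.0, 166.0, 42.0], 0.6)]
side food_box [([550.0, 91.0, -1.0], 0.68)]
7.95 [412.9 231.1 106.7] [-179.9   -0.   135.6] [0.2 1.  0.1] 0.23699912516010002
```

View pics/b3.png

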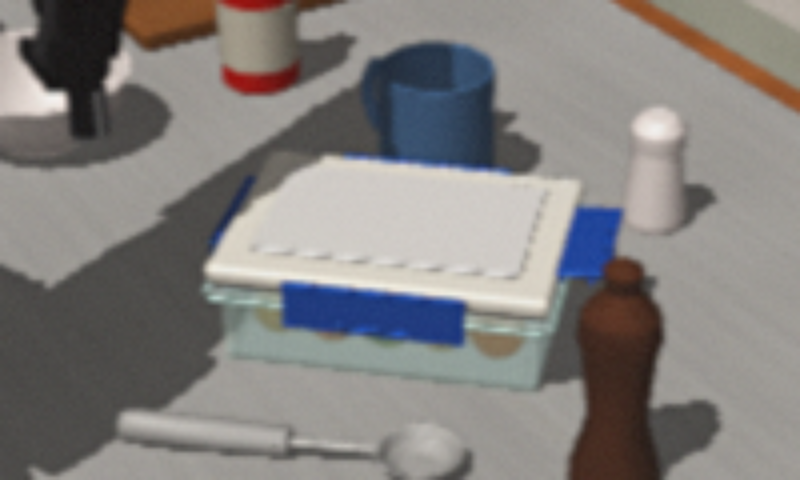

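In the crop clip_b hangs shut against the side at (235,210), the box moved only about 4 mm, and clip_a is still open at (595,240). I raise and cross over, stopping on the way for a wrist view of clip_b.

Call:
play_rows:
  increments:
    - [-1,[0,0,-40],0]
    - [-1,[0,0,-40],0]
    - [-1,[-20,0,-20],0]
    - [-1,[-20,0,0],0]
    - [-1,[0,0,0],0]
    - [-1,[0,0,0],0]

```text
time: 8.45
tool_pos: [442.2, 202.8, 207.3]
tcp_rot: [180.0, -0.0, 135.5]
ft_force: [-0.3, 0.1, -1.0]
finger_gap: -0.0
grip_force: 0.0
```

```bash
python3 - <<'E'
from h import *
p=snapshot("wrist"); save(p,"w1.png")
for q in ["clip_b_hinge","clip_b_edge"]:
    print(q,[(W(p,d["xyz"]).round(0).tolist(),round(d["p"],2)) for d in pinpoint(q,p)[:2]])
E
```

```text
clip_b_hinge [([480.0, 165.0, 69.0], 0.97)]
clip_b_edge [([475.0, 174.0, 40.0], 0.88), ([477.0, 166.0, 70.0], 0.21)]
```

View pics/w1.png

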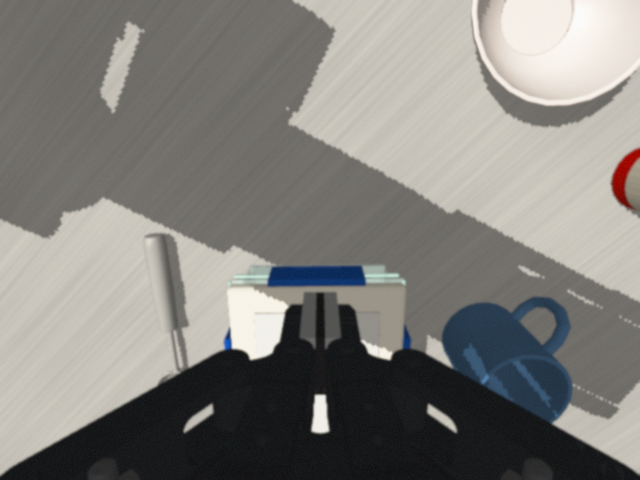

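```bash
python3 - <<'E'
from h import *
p=snapshot("wrist"); im=p["color"].astype(int)
print(im[255:295,290].tolist()[::2]); print(im[262:296:2,240].tolist())
T=p["world_from_camera"];K=p["intrinsics"]
def bp(u,v,z):
    d=T[:3,:3]@np.linalg.solve(K,[u,v,1]);o=T[:3,3];return o+d*(z-o[2])/d[2]
u=np.array([.714,-.7])
L=bp(290,286,74)
for v in (265,267,269):
  for z in (38,41): print(v,z,(L-bp(290,v,z))[:2]@u)
print(L)
E
```

```text
[[117, 113, 109], [115, 114, 108], [114, 112, 107], [112, 111, 106], [112, 109, 104], [113, 112, 108], [108, 113, 113], [46, 62, 95], [15, 43, 90], [17, 46, 91], [13, 43, 90], [13, 44, 91], [12, 44, 90], [12, 43, 94], [5, 51, 109], [15, 53, 112], [38, 61, 107], [118, 117, 118], [148, 144, 131], [155, 150, 137]]
[[206, 203, 192], [208, 203, 194], [205, 201, 192], [206, 201, 191], [204, 200, 191], [205, 201, 190], [203, 200, 189], [182, 193, 180], [202, 227, 218], [183, 204, 191], [193, 204, 192], [209, 219, 207], [174, 176, 162], [182, 177, 163], [225, 220, 203], [242, 238, 226], [246, 242, 231]]
265 38 3.7413725990860893
265 41 4.9222293887440145
267 38 1.8439907729792169
267 41 3.043116983790634
269 38 -0.059893835681976926
269 41 1.1575644099707039
[460.17585326 152.04919385  74.        ]
```

clip_b's edge stands about 3 mm out (shut predicts 5, unlatched 13), so clip_b is shut. Next is clip_a.

Call:
play_rows:
  increments:
    - [-1,[-36,0,0],0]
    - [-1,[-36,0,0],0]
    - [-1,[-36,0,0],0]
    - [-1,[-36,0,0],0]
    - [-1,[-36,0,0],0]
    - [-1,[-36,0,0],0]
    - [-1,[-36,0,0],0]
    - [-1,[-35,0,0],0]
    - [-1,[0,0,0],0]
    - [-1,[0,0,0],0]

```text
time: 9.48
tool_pos: [646.9, 1.7, 205.4]
tcp_rot: [-179.9, -0.1, 135.5]
ft_force: [0.3, 0.5, -0.1]
finger_gap: -0.0
grip_force: 0.0
```

```bash
python3 m.py a1
```

```text
scene clip_a_hinge [([630.0, 19.0, 64.0], 0.5)]
scene clip_b_hinge [([473.0, 167.0, 70.0], 0.46)]
scene clip_a_edge [([648.0, -0.0, 69.0], 0.74)]
scene clip_b_edge [([477.0, 166.0, 41.0], 0.51), ([650.0, -1.0, 70.0], 0.29)]
scene food_box [([552.0, 95.0, -2.0], 0.89)]
side clip_a_hinge [([628.0, 21.0, 67.0], 0.51)]
side clip_b_hinge [([478.0, 170.0, 67.0], 0.4), ([660.0, 223.0, 3.0], 0.21)]
side clip_a_edge [([652.0, -1.0, 76.0], 0.55), ([478.0, 169.0, 69.0], 0.36)]
side clip_b_edge [([475.0, 167.0, 39.0], 0.38)]
side food_box [([551.0, 90.0, 2.0], 0.61)]
10.0833 [646.8   2.8 207.5] [180.    0.  135.6] [0.3 0.5 0.3] 0.08754018385659328
```

Call:
play_rows:
  increments:
    - [-1,[0,0,30],0]
    - [-1,[0,0,30],0]
    - [-1,[0,0,30],0]
    - [-1,[0,0,20],0]
    - [-1,[0,0,10],0]
    - [-1,[0,0,6],0]
    - [-1,[0,0,6],0]
    - [-1,[0,0,6],0]
    - [-1,[0,0,6],0]
    - [-1,[0,0,6],0]
    - [-1,[0,0,0],0]

```text
time: 11.0
tool_pos: [646.6, 2.6, 56.6]
tcp_rot: [-180.0, -0.0, 135.6]
ft_force: [0.2, 0.2, -0.8]
finger_gap: 0.1
grip_force: 0.2
```

Call:
play_rows:
  increments:
    - [-1,[0,0,6],0]
    - [-1,[0,0,6],0]
    - [-1,[0,0,6],0]
    - [-1,[0,0,2],0]
    - [-1,[0,0,0],0]
    - [-1,[3,0,0],0]
    - [-1,[3,0,0],0]
    - [-1,[0,0,0],0]

```text
time: 11.67
tool_pos: [642.3, 7.2, 37.5]
tcp_rot: [180.0, 0.0, 135.6]
ft_force: [-0.7, 0.0, 0.4]
finger_gap: 0.4
grip_force: 0.1
```

Call:
play_rows:
  increments:
    - [-1,[1.5,0,0],0]
    - [-1,[1.5,0,0],0]
    - [-1,[0,0,0],0]

```text
time: 11.92
tool_pos: [640.2, 9.3, 37.5]
tcp_rot: [180.0, -0.0, 135.6]
ft_force: [-0.9, -0.7, 0.2]
finger_gap: -0.4
grip_force: 0.0
```

Call:
play_rows:
  increments:
    - [-1,[1.5,0,0],0]
    - [-1,[1.5,0,0],0]
    - [-1,[0,0,0],0]

```text
time: 12.17
tool_pos: [639.3, 10.0, 37.6]
tcp_rot: [180.0, 0.2, 135.6]
ft_force: [4.5, -4.7, -4.2]
finger_gap: 0.0
grip_force: 3.5
```

Call:
play_rows:
  increments:
    - [-1,[1.5,0,0],0]
    - [-1,[1.5,0,0],0]
    - [-1,[0,0,0],0]

```text
time: 12.42
tool_pos: [637.2, 11.9, 37.6]
tcp_rot: [180.0, 0.2, 135.6]
ft_force: [5.0, -4.9, -3.5]
finger_gap: -0.0
grip_force: 3.9
```

Call:
play_rows:
  increments:
    - [-1,[1.5,0,0],0]
    - [-1,[1.5,0,0],0]
    - [-1,[0,0,0],0]

```text
time: 12.67
tool_pos: [635.1, 13.9, 37.6]
tcp_rot: [180.0, 0.2, 135.6]
ft_force: [4.8, -4.8, -3.8]
finger_gap: 0.3
grip_force: 3.9
```

Call:
play_rows:
  increments:
    - [-1,[-6,0,0],0]
    - [-1,[-12,0,0],0]
    - [-1,[-20,0,0],0]
    - [-1,[-20,0,0],0]
    - [-1,[-10,0,-30],0]
    - [-1,[0,0,-40],0]
    - [-1,[0,0,-40],0]
    - [-1,[0,0,-40],0]
    - [-1,[20,0,-20],0]
    - [-1,[0,0,0],0]
    - [-1,[0,0,0],0]

```text
time: 13.58
tool_pos: [669.3, -18.0, 209.9]
tcp_rot: [179.8, 0.2, 135.7]
ft_force: [0.1, 0.2, -1.0]
finger_gap: 0.1
grip_force: 0.0
```

```bash
python3 m.py a2; python3 - <<'E'
from h import *
p=snapshot("wrist"); save(p,"w2.png")
for q in ["clip_a_hinge","clip_a_edge"]:
    print(q,[(W(p,d["xyz"]).round(0).tolist(),round(d["p"],2)) for d in pinpoint(q,p)[:2]])
E
```

```text
scene clip_a_hinge [([622.0, 22.0, 66.0], 0.69)]
scene clip_b_hinge [([470.0, 170.0, 69.0], 0.45)]
scene clip_a_edge [([628.0, 19.0, 35.0], 0.68)]
scene clip_b_edge [([758.0, 98.0, 2.0], 0.69), ([472.0, 172.0, 39.0], 0.43)]
scene food_box [([548.0, 99.0, -1.0], 0.74), ([566.0, -116.0, 3.0], 0.56)]
side clip_a_hinge [([625.0, 25.0, 67.0], 0.42)]
side clip_b_hinge [([472.0, 172.0, 69.0], 0.63)]
side clip_a_edge [([628.0, 18.0, 37.0], 0.69)]
side clip_b_edge [([467.0, 170.0, 43.0], 0.42)]
side food_box [([548.0, 97.0, 2.0], 0.84)]
14.1833 [668.2 -18.5 207. ] [-180.    -0.   135.6] [ 0.   0.  -0.4] 0.2317953180813342
clip_a_hinge [([621.0, 25.0, 65.0], 0.57)]
clip_a_edge [([629.0, 19.0, 37.0], 0.96)]
```

View pics/a2.png

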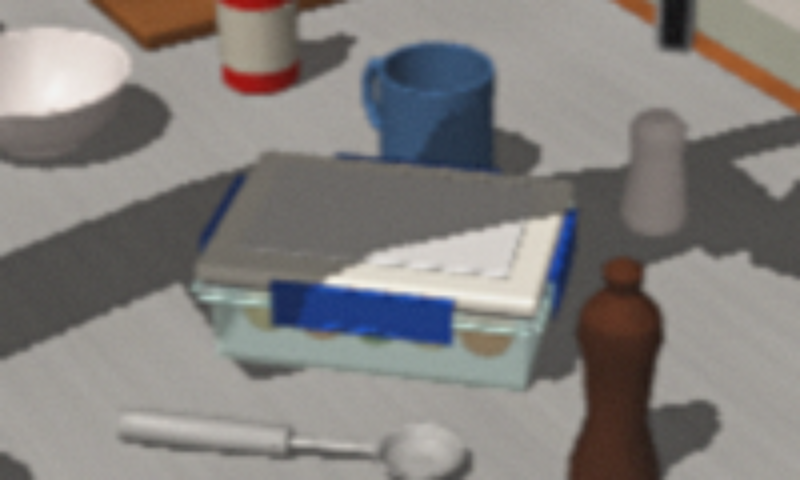

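View pics/w2.png

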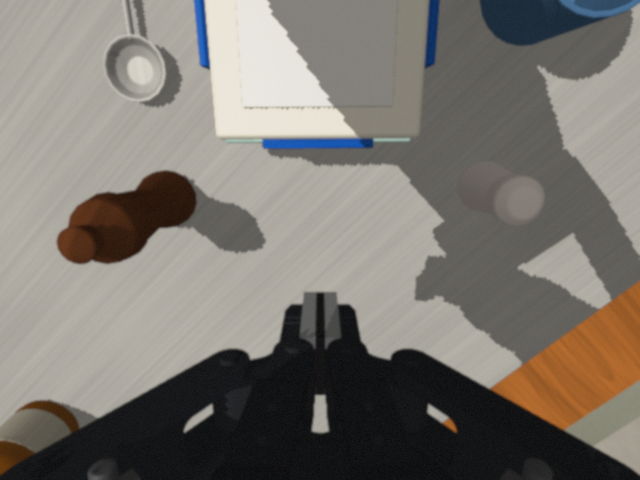

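Both pictures show clip_a hanging down: crop (565,250), and in the wrist view a thin blue strip at rows 139–148. I'll check its protrusion numerically.

```bash
python3 - <<'E'
from h import *
p=snapshot("wrist"); im=p["color"].astype(int)
print(im[132:154,320].tolist())
T=p["world_from_camera"];K=p["intrinsics"]
def bp(u,v,z):
    d=T[:3,:3]@np.linalg.solve(K,[u,v,1]);o=T[:3,3];return o+d*(z-o[2])/d[2]
u=np.array([.714,-.7])
for v0 in (136,138):
  L=bp(320,v0,74)
  for v in (147,149): print(v0,v,[(bp(320,v,z)-L)[:2]@u for z in (38,43)])
E
```

```text
[[231, 227, 211], [228, 224, 208], [220, 215, 196], [203, 198, 180], [183, 178, 163], [152, 150, 148], [109, 119, 149], [62, 94, 162], [31, 85, 169], [26, 87, 175], [21, 88, 178], [27, 88, 181], [24, 89, 178], [22, 86, 178], [23, 81, 166], [46, 76, 141], [74, 83, 113], [93, 92, 97], [98, 96, 91], [100, 97, 93], [98, 97, 92], [95, 93, 89]]
136 147 [np.float64(10.050068671575673), np.float64(9.705373211062865)]
136 149 [np.float64(11.620988112545637), np.float64(11.251165098857282)]
138 147 [np.float64(8.683599113246755), np.float64(8.338903652733947)]
138 149 [np.float64(10.25451855421672), np.float64(9.884695540528362)]
```

The result is ambiguous, 9 mm, so I calibrate against the known-shut clips c and d in the same picture.

```bash
python3 - <<'E'
from h import *
p=snapshot("wrist"); im=p["color"].astype(int)
T=p["world_from_camera"];K=p["intrinsics"]
def bp(u,v,z):
    d=T[:3,:3]@np.linalg.solve(K,[u,v,1]);o=T[:3,3];return o+d*(z-o[2])/d[2]
for r in (25,45): print(im[r,192:216].tolist()); print(im[r,416:444].tolist())
print("cam",T[:3,3],T[:3,2])
print(K)
# predicted edge rows: hinge r offset from lid pixel
u=np.array([.714,-.7,0])
R=T[:3,:3]
def pr(P):
    c=R.T@(P-T[:3,3]); q=K@c; return q[:2]/q[2]
L=bp(320,137.7,74)
for th in (0,.1,.2,.3):
    e=L+u*(5*np.cos(th)+28*np.sin(th)); e[2]=66-28*np.cos(th)+5*np.sin(th); print(th,pr(e))
E
```

```text
[[174, 171, 162], [172, 169, 162], [170, 167, 161], [153, 156, 165], [118, 133, 177], [70, 108, 185], [43, 99, 187], [40, 101, 190], [41, 98, 187], [35, 92, 178], [25, 80, 160], [22, 71, 145], [34, 73, 141], [83, 101, 145], [150, 152, 163], [204, 200, 189], [226, 221, 206], [232, 228, 213], [233, 228, 215], [234, 229, 216], [234, 229, 216], [235, 230, 217], [234, 229, 216], [235, 231, 219]]
[[134, 129, 119], [135, 131, 118], [133, 129, 118], [134, 131, 118], [134, 130, 118], [134, 129, 119], [134, 129, 118], [129, 127, 115], [127, 123, 113], [122, 117, 108], [103, 104, 103], [72, 78, 96], [38, 55, 93], [13, 44, 91], [10, 46, 93], [12, 46, 97], [17, 49, 101], [17, 51, 101], [16, 49, 100], [14, 47, 98], [38, 56, 94], [64, 71, 87], [86, 86, 87], [96, 94, 89], [96, 93, 89], [98, 95, 91], [95, 93, 87], [96, 93, 90]]
[[170, 166, 159], [168, 165, 158], [170, 165, 159], [169, 167, 160], [162, 160, 157], [142, 146, 158], [103, 123, 175], [64, 110, 193], [47, 107, 198], [40, 101, 191], [37, 98, 187], [35, 93, 178], [27, 80, 158], [26, 73, 143], [45, 78, 139], [112, 119, 150], [181, 178, 177], 
[... 177 characters left out ...]
128, 118], [135, 130, 119], [131, 128, 115], [132, 126, 117], [128, 124, 114], [117, 114, 109], [89, 91, 99], [54, 67, 95], [26, 50, 94], [15, 48, 95], [7, 45, 96], [13, 49, 100], [16, 49, 100], [16, 47, 100], [22, 52, 102], [31, 54, 97], [53, 66, 92], [80, 82, 92], [95, 93, 91], [96, 94, 91], [98, 97, 93], [99, 96, 91], [96, 94, 90], [96, 94, 89], [96, 95, 90]]
cam [613.83842     35.63916072 350.62131517] [ 0.21656042 -0.2110243  -0.95318956]
[[378.13035903   0.         319.81994327]
 [  0.         378.13035903 238.85621459]
 [  0.           0.           1.        ]]
0 [319.94299823 142.01849429]
0.1 [319.94014546 145.62110111]
0.2 [319.93772514 149.14519187]
0.3 [319.93575491 152.56536562]
```

By the same measure the shut clips c and d also protrude about 8–9 mm in the image, because the lid's rounded edge adds some. So clip_a matches "shut". Its stop held 7 N, above the 4 N snap force. Handing in.

```bash
python3 -c "
from bench import *
print(hand_in())"
```

```text
the job is handed in; nothing more can be done
None
```

I folded down and pressed home both end clips and handed the job in; no verdict came back. The images and push forces indicate all four clips are shut, with the box within about 5 mm of its start and nothing else touched.

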